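# Wedge up the fingerboard cradle under the dial gauge

## Robot

A 6-joint arm with a two-finger parallel gripper is mounted at the origin on the work surface. World frame = base frame: x ahead of the robot, y to its left, z up, the work surface at z = 0. Lengths are in m, angles in rad, forces in N, time in s.
With the tool pointing down it reaches from about 0.375 to 0.9 m from the base axis. Payload 3.1 kg.
Tool frame: the origin (TCP) lies on the centre line of the jaws, within the pads' length; the fingertips stand 22 mm ahead of it and the grasp point (between the pads) lies 3 mm ahead of it; z points along the fingers, y is the line along which they close (so a half turn about z gives the same grasp; the last joint's range is limited). The gripper opens to 85 mm and grips with 20 to 120 N. Pads are 22 mm wide; open, the fingers measure 114 mm over their backs; the gripper's body (76 mm by 85 mm) begins 54 mm behind the grasp point. The pads swing forward as they close: fully open they stand 13 mm farther back than shut.
Start: joints at [1.121, 0.527, 1.433, -0, 1.181, -0.178], TCP at [0.168, 0.602, 0.253] pointing down, gripper open.
Joint ranges: [-3.08, 3.08], [-0.75, 2.2], [0.22, 2.44], [-1.43, 4.57], [0, 2.65], [-2.85, 2.85]. Speed limits (rad/s): [2.79, 2.79, 3.14, 3.14, 3.14, 3.14].

## Interface

Orientations are given as a unit quaternion [x, y, z, w].
In Python, from station import manip, job, snapshot, sense gives the robot as it stands (manip), with the cameras as plain functions, the readings as plain functions and the job (job).
- The arm moves only by the tool drive_effector, called after "Call:" as name([rows], argument=value, ...), one row to a line, values as JSON. Schema: {"type":"object","properties":{"steps":{"type":"array","items":{"type":"object","properties":{"xyz":{"type":"array","items":{"type":"number"},"minItems":3,"maxItems":3},"turn":{"type":"number"},"jaw":{"type":"number"}},"additionalProperties":false,"required":["jaw"]},"minItems":1,"maxItems":20},"grip_force":{"type":"number"},"only":{"type":"string"},"quiet":{"type":"boolean"},"lines":{"type":"string"}},"required":["steps"],"additionalProperties":false}. steps is a list of rows, 1 to 20 of them, each an object with the fields xyz (a list: dx, dy, dz in m), turn (a turn about the tool's z in rad), jaw (the opening from 0.0 (shut) to 1.0 (fully open)); a field left out counts as zero (the opening has to be given); each row is the pose to reach, as a shift and turn from the pose commanded when the call began, along the tool's axes at that moment; what a row does not reach only later rows make up. A row lasts 1/10 s, in which the tool goes at most 0.05 m and 0.15 rad, less where a joint would pass 70% of its speed; a pose out of reach is approached as far as the arm can. The fingers move at their own pace and stop on an object; grip_force is the grip in N (left out, the last holds). Time passes only in rows, so rows that do not move let the fingers close. The tool returns the time, the measured TCP pose, the force, the opening and the grip force at its end. only (a regular expression) keeps the lines of the reply that match it, lines (a string "A,B") keeps lines A to B, and quiet returns only ok. Input that does not fit is refused with a message, and nothing moves.
- sense(): the state, without advancing time (a new reading comes with each control period).
- snapshot(name): name is "scene" or "side" or "wrist"; returns a dict with "pixels" (384x512x3 uint8, red, green, blue), "range_z" (384x512 float32, m along the optical axis (not along the pixel's ray), 0 where there is no reading), "fov_y" (degrees; the focal length in pixels is half the picture's height over the tangent of half this angle, whatever the lens; pixels are square), "cx", "cy" (the principal point, pixels), "R" (3x3) and "t" (3): a world point X has camera coordinates R X + t; the wrist camera has in their place "hand_eye" (4x4, takes a point from camera to tool coordinates, whose origin is the TCP and whose axes are the flange's). Camera axes: x right, y down, z forward; pixel columns grow to the right and rows downward; lengths in m; the calibration is good to about 2 mm. A picture is of the moment at which its call begins: read the wrist's pose just before it.
- job.sign_off(): hands the job in; it is judged then, once.
The state is a dict: "t": time; "q": joint angles; "qd": joint speeds; "tau": joint torques, N m; "tcp_pos": TCP position; "tool_rot": TCP orientation; "force": force on the tool from outside, world axes, zero at the start; "ft_torque": the same for the moment, N m; "finger_gap": opening from 0.0 (shut) to 1.0 (fully open); "gripper_force": force on a finger pad.
Only numpy, scipy, OpenCV 4.12 (cv2) and the standard library are available. Lean on these libraries where they do the work, as an engineer would, in place of code of your own. Each camera call takes 0.05 s, during which the arm holds its last target. There are 200 camera calls.

## Task

Set up the fingerboard levelling jig. First slide the dial-gauge carriage along its rail by the red knob, fully home against the blue stop, so that the gauge stands over the free end of the cradle. Then push the wedge, thin end first and flat on the base board, under the middle of the cradle's yellow free edge until the cradle just lifts a few millimetres off its cork rest pads (the white line across the wedge then lies about under the edge), and finish while still gripping the wedge there, the wedge alone carrying the free end; leave the glue bottle, tape roll and screwdriver alone.

Things in the scene. Friction and masses are not known exactly. Their poses are not given: they have to be found in the camera images.
- jig: Fixed pale wooden base board on the bench, top 18 mm above its origin, x -80 to 130, y -260 to 260 mm. Cradle along y at x = 0, free end at y = -80, hinge at y = 220. Two cork pads, 12 mm high, under the free end (y -77 to -47) leave a 56 mm wide slot at x = 0; the wedge enters it moving to +y. The board from y = -260 to -80 is bare. Gauge rail along y at x = 98.
- cradle: Tilting plywood cradle, 110 wide x 300 long x 15 mm, with a dark fretted fingerboard on top (highest point 29 mm above its underside) and a yellow strip along its free edge. Origin on the hinge axis, in its underside, 30 mm above the bench; at rest its axes are parallel to the jig's and it runs to its -y. About 0.5 kg; swings freely up, falls back unless carried.
- cradle_lip (a point): Middle of the lower edge of the cradle's free end (the yellow end, where the wedge enters). At rest 30 mm above the bench, 12 mm above the base board; its height above that is the lift. Level with the jig's point x = 0, y = -80 mm.
- carriage (a joint): Position of the gauge carriage along its rail in m: 0 = far from the stop, grows towards the jig's -y, 0.160 = against the blue stop, where it can go no farther. Drags with about 2 N and stays where it is left.
- carriage_knob (a point): Centre of the top of the red round upright knob (22 mm diameter, 40 mm tall) on the gauge carriage, 108 mm above the bench. Carriage 44 x 50 mm, its top 68 mm above the bench; a thin arm reaches to the jig's -x, to a dial 95 mm from the knob, top 127 mm above the bench.
- wedge: Loose brown wedge 160 long x 32 wide mm, 0.12 kg, with a red grip block (30 long x 32 wide x 55 tall) at its thick end. Origin in the underside below the block's centre; +x points to the thin tip at x = 145. Top slopes evenly from 4 mm at the tip to 24.8 mm at x = 15. It meets the cradle with its tip about 50 mm past the free edge; at 78 mm (white line) the lift is about 4.5 mm.
- wedge_tip (a point): Middle of the wedge's thin tip, in its underside.
- wedge_line (a point): Middle of the 4 mm wide white line across the wedge's slope, 78 mm from the tip.
- glue: White glue bottle with orange cap, 56 mm diameter, 150 mm tall, standing. Origin under its centre. Bystander.
- tape: Roll of yellow tape, 96 mm outer diameter, 25 mm tall, lying flat. Origin under its centre. Bystander.
- driver: Screwdriver, 180 mm long, lying on the bench. Bystander.

How it is judged:
On the way, in this order (a step that is already met when the one before it is completed fails the run):
1. the gauge carriage is against its stop (within 5 mm) while the cradle still lies down and the wedge is not yet under it (value of joint carriage above 0.155 m and z of cradle_lip in the frame of jig below 0.0312 m and contact force between wedge and cradle below 0.1 N), for 0.2 s.
2. the wedge carries the cradle's free end clear of the rest pads (z of cradle_lip in the frame of jig above 0.0316 m and contact force between wedge and cradle above 0.3 N), for 0.2 s.
At the end, for the whole second after the job is handed in: Carriage within 5 mm of its stop; cradle's free edge 1.6 to 8 mm above rest, carried by the wedge alone (arm off the cradle); wedge flat on the board (5 mm, 4 degrees) between the pads, tip 40 mm or more under; fingers gripping the wedge; all still (all of step 2 and value of joint carriage above 0.155 m and z of cradle_lip in the frame of jig below 0.038 m and contact force between each of the arm, the fingers and cradle below 0.2 N and contact force between the fingers and wedge above 2 N and angle between wedge's own z axis and vertical below 0.07 rad and z of wedge in the frame of jig below 0.023 m and x of wedge_tip in the frame of jig between -0.028 and 0.028 m and y of wedge_tip in the frame of jig above -0.04 m and angular speed of cradle below 0.05 rad/s and linear speed of wedge below 0.01 m/s); the arm keeps its last pose, push and grip.
It fails at once if glue bottle moved or tipped (distance of glue from where it was at the start of the episode above 0.03 m or angle between glue's own z axis and vertical above 0.4 rad).
It fails at once if tape roll moved (distance of tape from where it was at the start of the episode above 0.03 m).
It fails at once if screwdriver moved (distance of driver from where it was at the start of the episode above 0.03 m).
It also fails if it takes over 53 s, if anything falls off the work surface, if the arm or the gripper's body presses on something with over 40 N, if the wrist force passes 120 N, or if a joint passes its speed limit or range.

## Working session

There is one attempt and no reset: what is moved stays moved. The work goes in short steps, Python scripts to look and compute and a tool call to move; the robot and the scene stay as the last step left them, time stands still between calls to the robot, and variables do not carry over. Pictures are saved under pics/ and viewed, at most 10 in all, crops included, and the job is handed in when it is done.

```bash
mkdir -p pics; ls; cat > h.py <<'E'
import numpy as np, cv2
from station import manip, job, snapshot, sense
def snap(name,fn=None):
    s=sense(); d=snapshot(name)
    if fn: cv2.imwrite('pics/'+fn,cv2.cvtColor(d['pixels'],cv2.COLOR_RGB2BGR))
    np.savez('last_%s.npz'%name,**{k:v for k,v in d.items()},tcp=s['tcp_pos'],rot=s['tool_rot'])
    return d
def world(d):
    """per-pixel world points from a fixed camera"""
    z=d['range_z'];h,w=z.shape;f=h/2/np.tan(np.radians(d['fov_y'])/2)
    u,v=np.meshgrid(np.arange(w),np.arange(h))
    P=np.stack([(u-d['cx'])/f*z,(v-d['cy'])/f*z,z],-1)
    return (P-d['t'])@d['R']
E
python3 - <<'E'
from h import *
a=snap('scene','scene1.png');b=snap('side','side1.png')
print(sense())
E
```

```text
pics
station.py
{'t': 0.1, 'q': array([ 1.12050976e+00,  5.28382640e-01,  1.43376321e+00,  1.46517267e-05,
        1.18140150e+00, -1.78494386e-01]), 'qd': array([-0.00042221, -0.00157473, -0.00134035, -0.00015936,  0.00083079,
       -0.00020046]), 'tau': array([-2.56833000e-04, -4.43302703e+01, -1.78585249e+01, -1.78950222e-04,
        3.86785367e-03,  6.43525297e-06]), 'tcp_pos': array([0.16748808, 0.60152303, 0.25242912]), 'tool_rot': array([ 1.35480893e-01,  9.90779477e-01, -9.27350181e-04, -3.08675306e-04]), 'force': array([-0.39214448,  0.40528918, -0.14626229]), 'ft_torque': array([0.00520839, 0.01357322, 0.00751606]), 'gripper_force': 0.0, 'finger_gap': 1.001783980984247}
```

View pics/scene1.png

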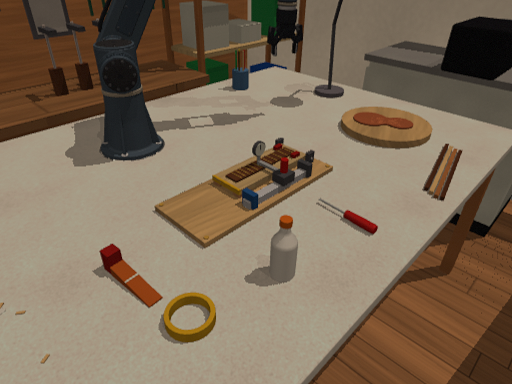

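View pics/side1.png

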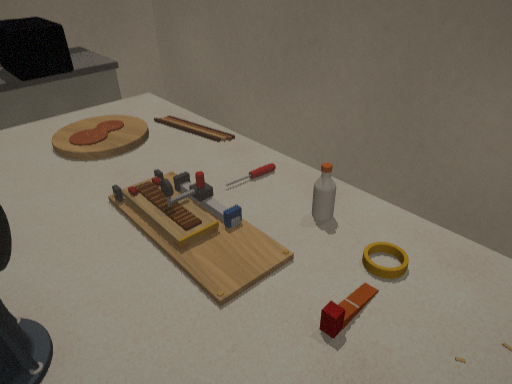

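Both views show the board (scene ~(160,208) to (335,168)), the red knob at scene (284,163) / side (200,180), and the wedge at scene (110,257)→(155,298) / side (332,320)→(372,290). I'll localise them from depth next.

```bash
cat > loc.py <<'E'
from h import *
def hsv(d): return cv2.cvtColor(d['pixels'],cv2.COLOR_RGB2HSV).astype(int)
for n in ('scene','side'):
    d=dict(np.load('last_%s.npz'%n)); W=world(d); H=hsv(d); ok=d['range_z']>0
    x,y,z=W[...,0],W[...,1],W[...,2]
    print(n,'bench z',np.median(z[ok&(abs(z)<.01)]))
    near=ok&(x>0.2)&(x<1)&(abs(y)<.7)
    # board
    m=near&(abs(z-.018)<.005)
    nl,lab,st,_=cv2.connectedComponentsWithStats(m.astype(np.uint8))
    i=1+np.argmax(st[1:,4]); P=W[lab==i][:,:2].astype(np.float32)
    r=cv2.minAreaRect(P); print('board',r, np.round(cv2.boxPoints(r),4).tolist())
    red=near&((H[...,0]<10)|(H[...,0]>172))&(H[...,1]>170)
    nl,lab,st,_=cv2.connectedComponentsWithStats(red.astype(np.uint8))
    for i in range(1,nl):
        if st[i,4]>25:
            p=W[lab==i]; print('red',st[i],p.min(0).round(3),p.max(0).round(3),np.median(p,0).round(4)
             , 'top',np.median(p[p[:,2]>p[:,2].max()-.006],0).round(4), [np.round(v,4) for v in cv2.minAreaRect(p[:,:2].astype(np.float32))])
    yel=near&(H[...,0]>18)&(H[...,0]<28)&(H[...,1]>190)
    nl,lab,st,_=cv2.connectedComponentsWithStats(yel.astype(np.uint8))
    for i in range(1,nl):
        if st[i,4]>40: p=W[lab==i]; print('yel',st[i],p.min(0).round(3),p.max(0).round(3))
    g=near&(z>.08)&(z<.2); nl,lab,st,_=cv2.connectedComponentsWithStats(g.astype(np.uint8))
    for i in range(1,nl):
        if st[i,4]>25: p=W[lab==i]; print('tall',st[i],p.min(0).round(3),p.max(0).round(3),p.mean(0).round(3))
E
python3 loc.py
python3 - <<'E'
import cv2
a=cv2.imread('pics/scene1.png')[130:320,90:350]
b=cv2.imread('pics/side1.png')[150:350,100:420]
a=cv2.resize(a,None,fx=3,fy=3,interpolation=cv2.INTER_CUBIC);b=cv2.resize(b,None,fx=2.5,fy=2.5,interpolation=cv2.INTER_CUBIC)
cv2.imwrite('pics/a.png',a);cv2.imwrite('pics/b.png',b)
E
```

```text
scene bench z -0.0004578657719599752
board ((0.48689004778862, 0.09754179418087006), (0.5198239088058472, 0.2145625501871109), 89.49574279785156) [[0.3772999942302704, -0.16140000522136688], [0.5918999910354614, -0.16329999268054962], [0.5964999794960022, 0.3564999997615814], [0.38190001249313354, 0.35839998722076416]]
red [273 143   9   8  48] [0.4   0.262 0.045] [0.436 0.315 0.061] [0.4306 0.2781 0.0557] top [0.4294 0.2773 0.0581] [array([0.4213, 0.2892]), array([0.024 , 0.0583]), np.float64(27.6341)]
red [290 151  10   7  51] [0.48  0.262 0.045] [0.508 0.315 0.061] [0.5028 0.2743 0.0568] top [0.5007 0.2765 0.0585] [array([0.4943, 0.2886]), array([0.0256, 0.0539]), np.float64(2.9338)]
red [277 157  12  16 121] [0.473 0.138 0.044] [0.571 0.256 0.11 ] [0.5632 0.1449 0.0901] top [0.5615 0.1494 0.1079] [array([0.5246, 0.1964]), array([0.0343, 0.1425]), np.float64(44.2245)]
red [344 211  33  23 310] [0.756 0.155 0.007] [0.846 0.181 0.028] [0.8063 0.1644 0.0211] top [0.8058 0.169  0.0243] [array([0.8011, 0.1683]), array([0.0232, 0.0888]), np.float64(86.4248)]
red [100 244  22  31 364] [ 
[... 1000 characters left out ...]
7989 0.1647 0.0257] [array([0.7952, 0.1636]), array([0.0133, 0.0831]), np.float64(87.0851)]
red [320 301  26  37 645] [ 0.482 -0.36   0.003] [ 0.541 -0.329  0.06 ] [ 0.4872 -0.3494  0.0425] top [ 0.4966 -0.3454  0.0566] [array([ 0.512 , -0.3441]), array([0.0595, 0.0309]), np.float64(1.9721)]
yel [188 224  23  14  41] [0.433 0.017 0.037] [0.495 0.024 0.049]
yel [363 243  45  35 843] [ 0.675 -0.359  0.001] [ 0.767 -0.267  0.03 ]
tall [314 162  22  34 499] [ 0.74  -0.125  0.08 ] [ 0.788 -0.076  0.154] [ 0.758 -0.104  0.113]
tall [195 171  10  14 107] [0.548 0.136 0.081] [0.569 0.158 0.112] [0.556 0.144 0.098]
tall [160 178  13  19 180] [0.454 0.126 0.082] [0.47  0.171 0.13 ] [0.459 0.144 0.111]
```

View pics/a.png

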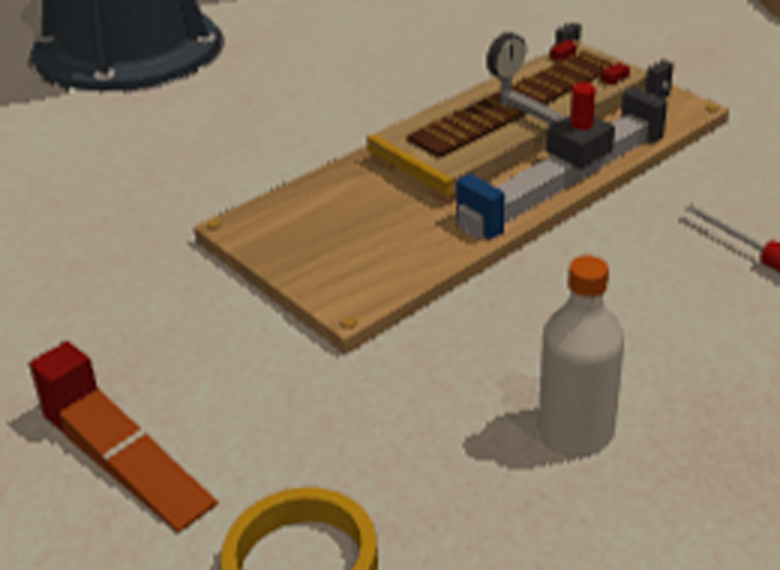

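View pics/b.png

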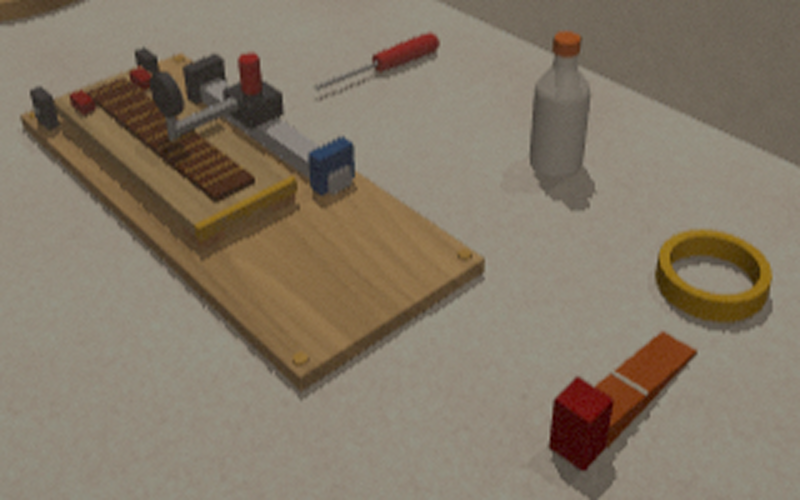

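Call:
drive_effector([
  {"xyz": [-0.25, -0.166, 0], "turn": -0.13, "jaw": 1},
  {"xyz": [-0.25, -0.166, 0], "turn": -0.13, "jaw": 1},
  {"xyz": [-0.25, -0.166, 0], "turn": -0.13, "jaw": 1},
  {"xyz": [-0.25, -0.166, 0], "turn": -0.13, "jaw": 1},
  {"xyz": [-0.25, -0.166, 0], "turn": -0.13, "jaw": 1},
  {"xyz": [-0.25, -0.166, 0], "turn": -0.13, "jaw": 1},
  {"xyz": [-0.5, -0.332, 0.05], "turn": -0.263, "jaw": 1},
  {"xyz": [-0.5, -0.332, 0.05], "turn": -0.263, "jaw": 1},
  {"xyz": [-0.5, -0.332, 0.05], "turn": -0.263, "jaw": 1},
  {"xyz": [-0.5, -0.332, 0.05], "turn": -0.263, "jaw": 1},
  {"xyz": [-0.5, -0.332, 0.05], "turn": -0.263, "jaw": 1},
  {"xyz": [-0.5, -0.332, 0.05], "turn": -0.263, "jaw": 1},
  {"xyz": [-0.5, -0.332, 0.05], "turn": -0.263, "jaw": 1},
  {"xyz": [-0.5, -0.332, 0.05], "turn": -0.263, "jaw": 1},
  {"xyz": [-0.5, -0.332, 0.05], "turn": -0.263, "jaw": 1},
  {"xyz": [-0.5, -0.332, 0.05], "turn": -0.263, "jaw": 1},
], grip_force=40)

```text
t: 1.7
tcp_pos: [0.5589, 0.1494, 0.2034]
tool_rot: [0.003, 1.0, 0.0, -0.0]
force: [-0.8, 0.8, 1.1]
finger_gap: 1.002
gripper_force: 0.0
```

```bash
python3 - <<'E'
from h import *
d=snap('wrist','w1.png'); s=sense(); print(s['q'].round(3),s['tcp_pos'],s['tool_rot'])
for n in ('scene','side'):
    d=dict(np.load('last_%s.npz'%n)); W=world(d); H=cv2.cvtColor(d['pixels'],cv2.COLOR_RGB2HSV).astype(int)
    x,y,z=W[...,0],W[...,1],W[...,2]
    m=(d['range_z']>0)&(x>.46)&(x<.67)&(y>-.42)&(y<-.28)&(z>.0025)&(z<.07)&(H[...,1]>150)
    P=W[m]; print(n,m.sum(),P.min(0).round(3),P.max(0).round(3),[np.round(v,4) for v in cv2.minAreaRect(P[:,:2].astype(np.float32))])
    # midline of slope top: bin along x
    for a in np.arange(.525,.65,.02):
        q=P[(P[:,0]>a)&(P[:,0]<a+.02)]
        if len(q)>5: print(round(a+.01,3),q[:,1].min().round(4),q[:,1].max().round(4),np.median(q[:,2]).round(4))
    m=(x>.3)&(x<.7)&(H[...,0]>100)&(H[...,0]<125)&(H[...,1]>150)&(abs(y)<.3)&(z>.02)
    p=W[m]; print('blue',len(p),p.min(0).round(3),p.max(0).round(3))
E
```

```text
[ 0.068  0.527  1.601  0.     1.014 -1.496] [0.55906085 0.14950702 0.20358649] [ 3.27655287e-03  9.99994599e-01  1.06145170e-04 -2.33112472e-04]
scene 1280 [ 0.485 -0.359  0.003] [ 0.644 -0.316  0.057] [array([ 0.5647, -0.3368]), array([0.1596, 0.034 ]), np.float64(4.0497)]
0.535 -0.3556 -0.3227 0.0206
0.555 -0.355 -0.3217 0.0178
0.575 -0.3529 -0.3189 0.014
0.595 -0.3515 -0.318 0.0109
0.615 -0.3503 -0.3175 0.008
0.635 -0.3489 -0.3165 0.0051
blue 182 [0.539 0.007 0.023] [0.583 0.026 0.063]
side 1291 [ 0.482 -0.36   0.003] [ 0.641 -0.32   0.06 ] [array([ 0.5618, -0.3394]), array([0.1591, 0.0315]), np.float64(4.174)]
0.535 -0.3572 -0.3267 0.0219
0.555 -0.3557 -0.3252 0.02
0.575 -0.3546 -0.3227 0.0165
0.595 -0.3531 -0.3227 0.0136
0.615 -0.3514 -0.3204 0.0105
0.635 -0.3498 -0.3197 0.0077Traceback (most recent call last):
  File "<stdin>", line 13, in <module>
    return umr_minimum(a, axis, None, out, keepdims, initial, where)
ValueError: zero-size array to reduction operation minimum which has no identity
```

View pics/w1.png

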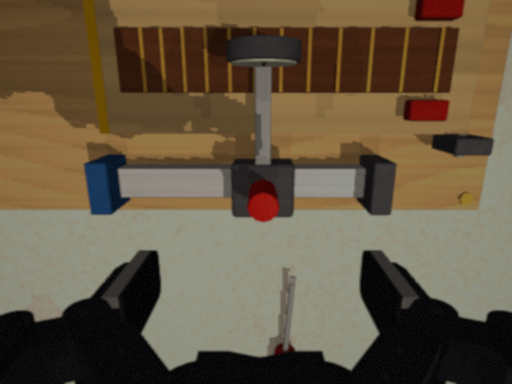

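The wrist view shows the knob at (263,205), centred between the fingers, with the blue stop to the left at (103,185). Descending and gripping it.

Call:
drive_effector([
  {"xyz": [0, 0, 0.05], "jaw": 1},
  {"xyz": [0, 0, 0.099], "jaw": 1},
  {"xyz": [0, 0, 0.099], "jaw": 1},
  {"xyz": [0, 0, 0.099], "jaw": 1},
  {"xyz": [0, 0, 0.099], "jaw": 0.1},
  {"xyz": [0, 0, 0.099], "jaw": 0.1},
  {"xyz": [0, 0, 0.099], "jaw": 0.1},
  {"xyz": [0, 0, 0.099], "jaw": 0.1},
  {"xyz": [0, 0, 0.099], "jaw": 0.1},
  {"xyz": [0, 0, 0.099], "jaw": 0.1},
  {"xyz": [0, 0, 0.099], "jaw": 0.1},
], grip_force=40)

```text
t: 2.85
tcp_pos: [0.561, 0.1483, 0.106]
tool_rot: [0.005, 1.0, 0.0, 0.001]
force: [-0.9, 1.8, 7.0]
finger_gap: 0.239
gripper_force: 38.8
```

Call:
drive_effector([
  {"xyz": [0, -0.015, 0], "jaw": 0.1},
  {"xyz": [0, -0.03, 0], "jaw": 0.1},
  {"xyz": [0, -0.045, 0], "jaw": 0.1},
  {"xyz": [0, -0.06, 0], "jaw": 0.1},
  {"xyz": [0, -0.07, 0], "jaw": 0.1},
  {"xyz": [0, -0.08, 0], "jaw": 0.1},
  {"xyz": [0, -0.085, 0], "jaw": 0.1},
  {"xyz": [0, -0.09, 0], "jaw": 0.1},
  {"xyz": [0, -0.09, 0], "jaw": 0.1},
  {"xyz": [0, -0.09, 0], "jaw": 0.1},
])

```text
t: 3.85
tcp_pos: [0.5604, 0.0573, 0.106]
tool_rot: [0.004, 1.0, -0.0, 0.001]
force: [-0.3, -0.6, 7.8]
finger_gap: 0.241
gripper_force: 39.4
```

Call:
drive_effector([
  {"xyz": [0, -0.003, 0], "jaw": 0.1},
  {"xyz": [0, -0.006, 0], "jaw": 0.1},
  {"xyz": [0, -0.009, 0], "jaw": 0.1},
  {"xyz": [0, -0.012, 0], "jaw": 0.1},
  {"xyz": [0, -0.012, 0], "jaw": 0.1},
  {"xyz": [0, -0.012, 0], "jaw": 0.1},
])

```text
t: 4.45
tcp_pos: [0.5603, 0.053, 0.106]
tool_rot: [0.007, 1.0, 0.006, 0.002]
force: [2.2, 25.2, 7.2]
finger_gap: 0.245
gripper_force: 40.2
```

```bash
python3 -c "
from h import *
snap('scene','s2.png')
cv2.imwrite('pics/s2c.png',cv2.resize(cv2.imread('pics/s2.png')[120:250,190:350],None,fx=4,fy=4))"
```

```text
(no output)
```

View pics/s2c.png

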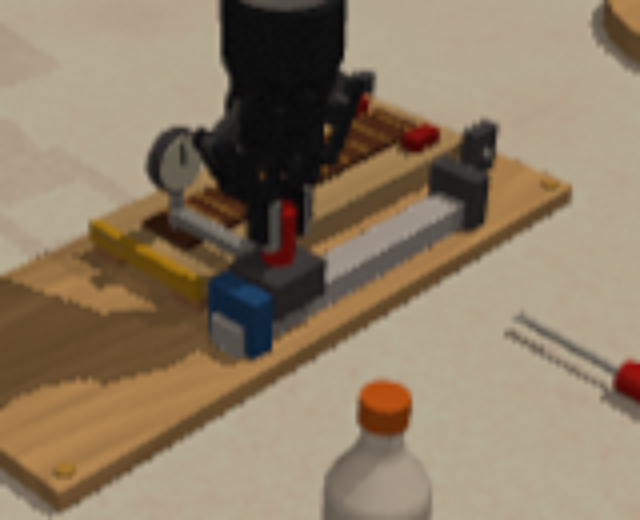

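Crop shows the carriage's dark block touching the blue stop at (240,300), and the 25 N reaction confirms it. Relieve, release, rise.

Call:
drive_effector([
  {"xyz": [0, 0.005, 0], "jaw": 0.1},
  {"xyz": [0, 0.005, 0], "jaw": 0.1},
  {"xyz": [0, 0.005, 0], "jaw": 1},
  {"xyz": [0, 0.005, 0], "jaw": 1},
  {"xyz": [0, 0.005, 0], "jaw": 1},
  {"xyz": [0, 0.005, 0], "jaw": 1},
  {"xyz": [0, 0.005, 0], "jaw": 1},
  {"xyz": [0, 0.005, -0.05], "jaw": 1},
  {"xyz": [0, 0.005, -0.1], "jaw": 1},
  {"xyz": [0, 0.005, -0.12], "jaw": 1},
  {"xyz": [0, 0.005, -0.12], "jaw": 1},
  {"xyz": [0, 0.005, -0.12], "jaw": 1},
])

```text
t: 5.7
tcp_pos: [0.5591, 0.0509, 0.2243]
tool_rot: [0.004, 1.0, -0.0, -0.0]
force: [-1.1, 0.1, -0.5]
finger_gap: 1.0
gripper_force: 0.0
```

```bash
python3 -c "
from h import *
d=snap('scene');W=world(d);H=cv2.cvtColor(d['pixels'],cv2.COLOR_RGB2HSV).astype(int)
m=((H[...,0]<8)|(H[...,0]>172))&(H[...,1]>170)&(W[...,2]>.075)&(W[...,2]<.115)&(W[...,0]>.5)&(W[...,0]<.6)
p=W[m];print(len(p),np.median(p,0),p.min(0),p.max(0)); s=sense();print(s['tcp_pos'],s['tool_rot'],s['force'])"
```

```text
113 [0.56470167 0.04760589 0.09615864] [0.54631632 0.04121997 0.07576086] [0.57150458 1.44945969 0.10903494]
[0.558448   0.05097375 0.22327127] [ 4.50676632e-03  9.99989169e-01  1.02007303e-04 -1.15760347e-03] [-0.27467211  0.36257575  0.02743613]
```

Call:
drive_effector([
  {"xyz": [0.03, -0.2, 0], "turn": 0.45, "jaw": 1},
  {"xyz": [0.03, -0.2, 0], "turn": 0.45, "jaw": 1},
  {"xyz": [0.03, -0.2, 0], "turn": 0.45, "jaw": 1},
  {"xyz": [0.03, -0.2, 0], "turn": 0.45, "jaw": 1},
  {"xyz": [0.057, -0.394, 0], "turn": 1, "jaw": 1},
  {"xyz": [0.057, -0.394, 0], "turn": 1, "jaw": 1},
  {"xyz": [0.057, -0.394, 0], "turn": 1, "jaw": 1},
  {"xyz": [0.057, -0.394, 0], "turn": 1, "jaw": 1},
  {"xyz": [0.057, -0.394, 0], "turn": 1.6, "jaw": 1},
  {"xyz": [0.057, -0.394, 0], "turn": 1.6, "jaw": 1},
  {"xyz": [0.057, -0.394, 0], "turn": 1.6, "jaw": 1},
  {"xyz": [0.057, -0.394, 0], "turn": 1.6, "jaw": 1},
  {"xyz": [0.057, -0.394, 0], "turn": 1.6, "jaw": 1},
])

```text
t: 7.05
tcp_pos: [0.498, -0.3418, 0.222]
tool_rot: [0.72, 0.694, -0.0, -0.002]
force: [0.3, -0.7, -0.3]
finger_gap: 1.002
gripper_force: 0.0
```

Call:
drive_effector([
  {"turn": 0.8, "jaw": 1},
  {"turn": 0.8, "jaw": 1},
  {"turn": 0.8, "jaw": 1},
  {"turn": 0.8, "jaw": 1},
  {"turn": 0.8, "jaw": 1},
  {"turn": 0.8, "jaw": 1},
  {"turn": 1.46, "jaw": 1},
  {"turn": 1.46, "jaw": 1},
  {"turn": 1.46, "jaw": 1},
  {"turn": 1.46, "jaw": 1},
  {"turn": 1.46, "jaw": 1},
  {"turn": 1.46, "jaw": 1},
  {"turn": 1.46, "jaw": 1},
])

```text
t: 8.35
tcp_pos: [0.4986, -0.3421, 0.2233]
tool_rot: [0.999, 0.038, -0.001, -0.001]
force: [0.3, 0.2, 0.5]
finger_gap: 1.003
gripper_force: 0.0
```

```bash
python3 - <<'E'
from h import *
from scipy.spatial.transform import Rotation as R
s=sense(); d=snap('wrist','w2.png')
M=R.from_quat(s['tool_rot']).as_matrix(); print(s['tcp_pos'],M.round(4).tolist(),s['q'].round(3))
z=d['range_z'];h,w=z.shape;f=h/2/np.tan(np.radians(d['fov_y'])/2)
u,v=np.meshgrid(np.arange(w),np.arange(h)); P=np.stack([(u-d['cx'])/f*z,(v-d['cy'])/f*z,z],-1)
T=d['hand_eye']; W=(P@T[:3,:3].T+T[:3,3])@M.T+s['tcp_pos']
H=cv2.cvtColor(d['pixels'],cv2.COLOR_RGB2HSV).astype(int)
x,y,zz=W[...,0],W[...,1],W[...,2]
m=(z>0)&(H[...,1]>150)&((H[...,0]<15)|(H[...,0]>170))&(zz>.002)&(zz<.07)&(x<.68)&(y<-.25)
top=m&(zz>.05); 
for k in (m,top): print(k.sum(),[np.round(v,4) for v in cv2.minAreaRect(W[k][:,:2].astype(np.float32))],W[k].mean(0),W[k][:,2].max())
E
```

```text
[ 0.49859198 -0.34212169  0.22333843] [[0.9971, 0.076, -0.0014], [0.076, -0.9971, 0.0013], [-0.0013, -0.0014, -1.0]] [-0.786  0.535  1.515 -0.     1.093  0.709]
5899 [array([ 0.5645, -0.337 ]), array([0.158 , 0.0307]), np.float64(3.9776)] [ 0.56391724 -0.33683284  0.02261255] 0.05718033845775597
1121 [array([ 0.5   , -0.3415]), array([0.0287, 0.03  ]), np.float64(3.9497)] [ 0.50064284 -0.34115782  0.05498034] 0.05718033845775597
```

View pics/w2.png

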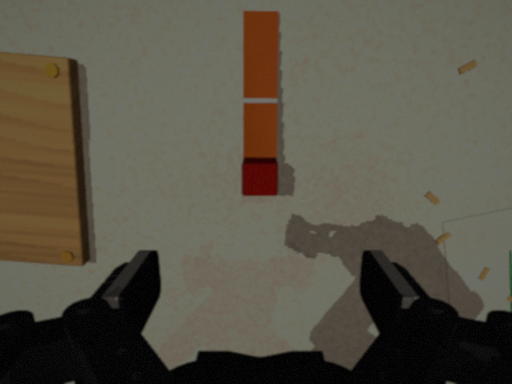

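The wedge is aligned with the fingers (block at (260,178), line at (260,100)). Now descend and grip.

Call:
drive_effector([
  {"xyz": [0.001, 0, 0.05], "turn": 0.006, "jaw": 1},
  {"xyz": [0.001, 0, 0.1], "turn": 0.006, "jaw": 1},
  {"xyz": [0.001, 0, 0.15], "turn": 0.006, "jaw": 1},
  {"xyz": [0.001, 0, 0.175], "turn": 0.006, "jaw": 1},
  {"xyz": [0.001, 0, 0.185], "turn": 0.006, "jaw": 1},
  {"xyz": [0.001, 0, 0.185], "turn": 0.006, "jaw": 1},
  {"xyz": [0.001, 0, 0.185], "turn": 0.006, "jaw": 0.2},
  {"xyz": [0.001, 0, 0.185], "turn": 0.006, "jaw": 0.2},
  {"xyz": [0.001, 0, 0.185], "turn": 0.006, "jaw": 0.2},
  {"xyz": [0.001, 0, 0.185], "turn": 0.006, "jaw": 0.2},
  {"xyz": [0.001, 0, 0.185], "turn": 0.006, "jaw": 0.2},
  {"xyz": [0.001, 0, 0.185], "turn": 0.006, "jaw": 0.2},
  {"xyz": [0.001, 0, 0.185], "turn": 0.006, "jaw": 0.2},
], grip_force=60)

```text
t: 9.7
tcp_pos: [0.5007, -0.3431, 0.041]
tool_rot: [0.999, 0.033, 0.001, 0.001]
force: [-0.1, 0.5, 6.4]
finger_gap: 0.368
gripper_force: 60.2
```

Call:
drive_effector([
  {"xyz": [0, 0, -0.04], "jaw": 0.2},
  {"xyz": [0, 0, -0.08], "jaw": 0.2},
  {"xyz": [0, 0, -0.08], "turn": -0.15, "jaw": 0.2},
  {"xyz": [0, 0, -0.08], "turn": -0.3, "jaw": 0.2},
  {"xyz": [-0.005, -0.02, -0.08], "turn": -0.45, "jaw": 0.2},
  {"xyz": [-0.01, -0.04, -0.08], "turn": -0.6, "jaw": 0.2},
  {"xyz": [-0.01, -0.06, -0.08], "turn": -0.75, "jaw": 0.2},
  {"xyz": [-0.015, -0.08, -0.08], "turn": -0.9, "jaw": 0.2},
  {"xyz": [-0.018, -0.1, -0.08], "turn": -1.05, "jaw": 0.2},
  {"xyz": [-0.02, -0.12, -0.08], "turn": -1.2, "jaw": 0.2},
  {"xyz": [-0.022, -0.14, -0.08], "turn": -1.35, "jaw": 0.2},
  {"xyz": [-0.025, -0.16, -0.08], "turn": -1.45, "jaw": 0.2},
  {"xyz": [-0.0276, -0.18, -0.08], "turn": -1.496, "jaw": 0.2},
  {"xyz": [-0.0276, -0.2, -0.08], "turn": -1.496, "jaw": 0.2},
  {"xyz": [-0.0276, -0.2, -0.08], "turn": -1.496, "jaw": 0.2},
  {"xyz": [-0.0276, -0.2, -0.08], "turn": -1.496, "jaw": 0.2},
  {"xyz": [-0.0276, -0.2, -0.08], "turn": -1.496, "jaw": 0.2},
])

```text
t: 11.4
tcp_pos: [0.4598, -0.1456, 0.1195]
tool_rot: [0.71, 0.704, 0.0, 0.001]
force: [-0.6, -1.0, 0.3]
finger_gap: 0.366
gripper_force: 59.6
```

```bash
cat > wr.py <<'E'
from h import *
import sys
from scipy.spatial.transform import Rotation as R
s=sense(); d=snap('wrist',sys.argv[1])
M=R.from_quat(s['tool_rot']).as_matrix(); print('tcp',s['tcp_pos'],'yaw',np.arctan2(M[1,0],M[0,0]).round(4),'zax',M[:,2].round(4),'F',s['force'].round(1))
z=d['range_z'];h,w=z.shape;f=h/2/np.tan(np.radians(d['fov_y'])/2)
u,v=np.meshgrid(np.arange(w),np.arange(h)); P=np.stack([(u-d['cx'])/f*z,(v-d['cy'])/f*z,z],-1)
T=d['hand_eye']; W=(P@T[:3,:3].T+T[:3,3])@M.T+s['tcp_pos']
H=cv2.cvtColor(d['pixels'],cv2.COLOR_RGB2HSV).astype(int)
x,y,zz=W[...,0],W[...,1],W[...,2]
def rep(n,m):
    if m.sum()>20:
        p=W[m]; print(n,m.sum(),[np.round(v,4) for v in cv2.minAreaRect(p[:,:2].astype(np.float32))],'min',p.min(0).round(4),'max',p.max(0).round(4))
ok=(z>0)&(H[...,1]>150)
rep('wedge',ok&((H[...,0]<14)|(H[...,0]>172))&(abs(x-s['tcp_pos'][0])<.03)&(y<s['tcp_pos'][1]+.16))
rep('yellow',ok&(H[...,0]>18)&(H[...,0]<28)&(H[...,1]>185)&(y<.06)&(zz>.025))
E
python3 wr.py w3.png
```

```text
tcp [ 0.45979228 -0.14555698  0.11950454] yaw 1.5623 zax [ 0.0014 -0.0011 -1.    ] F [-0.6 -1.   0.3]
wedge 25887 [array([ 0.4614, -0.0971]), array([0.1277, 0.0556]), np.float64(88.4678)] min [ 0.4325 -0.1612  0.0158] max [ 0.4881 -0.0325  0.1893]
yellow 45 [array([ 0.4576, -0.1401]), array([0.0255, 0.1084]), np.float64(89.4054)] min [ 0.4035 -0.1534  0.1122] max [ 0.5119 -0.1272  0.186 ]
```

View pics/w3.png

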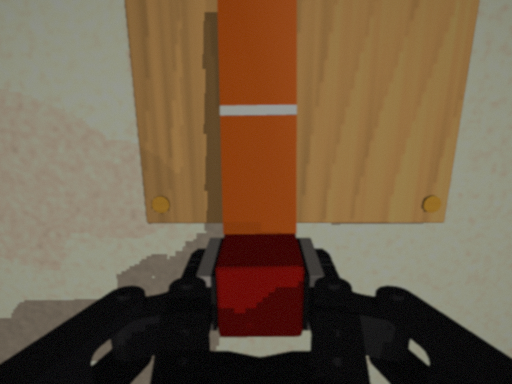

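Wrist view: wedge held straight (line at (258,109)), parallel to the board's edges. Lower onto the board.

Call:
drive_effector([
  {"xyz": [0, 0, 0.03], "jaw": 0.2},
  {"xyz": [0, 0, 0.05], "jaw": 0.2},
  {"xyz": [0, 0, 0.056], "jaw": 0.2},
  {"xyz": [0, 0, 0.059], "jaw": 0.2},
  {"xyz": [0, 0, 0.059], "jaw": 0.2},
  {"xyz": [0, 0, 0.059], "jaw": 0.2},
])

```text
t: 12.05
tcp_pos: [0.4596, -0.1451, 0.061]
tool_rot: [0.71, 0.704, 0.0, 0.001]
force: [0.3, -0.0, -1.3]
finger_gap: 0.37
gripper_force: 59.7
```

```bash
python3 -c "
from h import *
for n in ('scene','side'):
    d=snap(n,n+'3.png')
a=cv2.imread('pics/scene3.png')[130:250,140:340];b=cv2.imread('pics/side3.png')[150:300,100:300]
cv2.imwrite('pics/c3.png',np.hstack([cv2.resize(a,(400,240)),cv2.resize(b,(400,300))[:240]]) if 0 else np.vstack([cv2.resize(a,(500,300),interpolation=2),cv2.resize(b[20:140],(500,300),interpolation=2)]))"
```

```text
(no output)
```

View pics/c3.png

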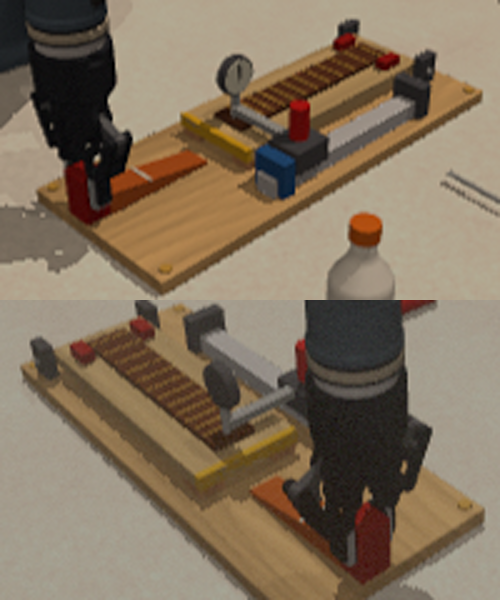

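The crops show the wedge just above or on the board, its tip (scene crop (205,158)) about 2 cm short of the yellow edge and near its middle. Next: probe down gently.

Call:
drive_effector([
  {"xyz": [0, 0, 0.001], "jaw": 0.2},
  {"xyz": [0, 0, 0.002], "jaw": 0.2},
  {"xyz": [0, 0, 0.002], "jaw": 0.2},
  {"xyz": [0, 0, 0.002], "jaw": 0.2},
])

```text
t: 12.55
tcp_pos: [0.4593, -0.1448, 0.0589]
tool_rot: [0.71, 0.704, 0.0, 0.0]
force: [-0.4, 0.2, 5.9]
finger_gap: 0.367
gripper_force: 60.3
```

```bash
python3 - <<'E'
from h import *
for n in ('scene',):
    d=dict(np.load('last_%s.npz'%n)); W=world(d); H=cv2.cvtColor(d['pixels'],cv2.COLOR_RGB2HSV).astype(int)
    x,y,z=W[...,0],W[...,1],W[...,2]
    m=(x>.42)&(x<.5)&(y>-.14)&(y<.03)&(H[...,1]>195)&(H[...,0]<13)&(z<.06)
    p=W[m]; print(len(p),p.min(0).round(4),p.max(0).round(4))
    for a in np.arange(-.12,.01,.02):
        q=p[(p[:,1]>a)&(p[:,1]<a+.02)]
        if len(q): print((a+.01).round(3),q[:,0].min().round(4),q[:,0].max().round(4),np.median(q[:,2]).round(4))
    m=(x>.39)&(x<.53)&(y>0)&(y<.035)&(H[...,0]>18)&(H[...,0]<28)&(H[...,1]>190)&(z>.025)
    p=W[m]; print('yel',p.min(0).round(4),p.max(0).round(4))
E
```

```text
383 [ 0.4356 -0.1376  0.018 ] [0.4775 0.001  0.0449]
-0.11 0.4512 0.4768 0.0392
-0.09 0.4461 0.4774 0.0357
-0.07 0.4437 0.4771 0.0324
-0.05 0.4445 0.4766 0.0304
-0.03 0.4429 0.4764 0.0276
-0.01 0.443 0.4764 0.0245
0.01 0.4356 0.4356 0.018
yel [0.4082 0.0163 0.0313] [0.5172 0.0291 0.0476]
```

Call:
drive_effector([
  {"xyz": [0.015, 0, -0.0005], "jaw": 0.2},
  {"xyz": [0.03, 0, -0.0005], "jaw": 0.2},
  {"xyz": [0.045, 0, -0.0005], "jaw": 0.2},
  {"xyz": [0.055, 0, -0.0005], "jaw": 0.2},
  {"xyz": [0.06, 0, -0.0005], "jaw": 0.2},
  {"xyz": [0.06, 0, -0.0005], "jaw": 0.2},
])

```text
t: 13.15
tcp_pos: [0.4593, -0.0832, 0.0589]
tool_rot: [0.71, 0.705, 0.0, -0.001]
force: [-0.3, 3.5, 5.3]
finger_gap: 0.37
gripper_force: 60.5
```

Call:
drive_effector([
  {"xyz": [0.005, 0, 0], "jaw": 0.2},
  {"xyz": [0.01, 0, 0], "jaw": 0.2},
  {"xyz": [0.015, 0, 0], "jaw": 0.2},
  {"xyz": [0.02, 0, 0], "jaw": 0.2},
  {"xyz": [0.025, 0, 0], "jaw": 0.2},
  {"xyz": [0.03, 0, 0], "jaw": 0.2},
  {"xyz": [0.032, 0, 0], "jaw": 0.2},
  {"xyz": [0.034, 0, 0], "jaw": 0.2},
  {"xyz": [0.034, 0, 0], "jaw": 0.2},
  {"xyz": [0.034, 0, 0], "jaw": 0.2},
])

```text
t: 14.15
tcp_pos: [0.4608, -0.0515, 0.0589]
tool_rot: [0.71, 0.704, 0.0, 0.001]
force: [1.2, -5.8, 3.1]
finger_gap: 0.369
gripper_force: 60.3
```

```bash
python3 - <<'E'
from h import *
old=dict(np.load('last_scene.npz'))
d=snap('scene','s4.png'); snap('side','d4.png')
for q in (old,d):
    W=world(q); H=cv2.cvtColor(q['pixels'],cv2.COLOR_RGB2HSV).astype(int); x,y,z=W[...,0],W[...,1],W[...,2]
    m=(x>.39)&(x<.53)&(y>0)&(y<.035)&(H[...,0]>18)&(H[...,0]<28)&(H[...,1]>190)&(z>.025)
    p=W[m]; print('yel',len(p),p.min(0).round(4),p.max(0).round(4),np.median(p[:,2]))
a=cv2.imread('pics/s4.png')[130:250,140:340];b=cv2.imread('pics/d4.png')[170:290,100:300]
cv2.imwrite('pics/c4.png',np.vstack([cv2.resize(a,(500,300),interpolation=2),cv2.resize(b,(500,300),interpolation=2)]))
E
```

```text
yel 160 [0.4082 0.0163 0.0313] [0.5172 0.0291 0.0476] 0.042417436903620626
yel 74 [0.4458 0.0172 0.0366] [0.5169 0.0286 0.0503] 0.047363039550053165
```

View pics/c4.png

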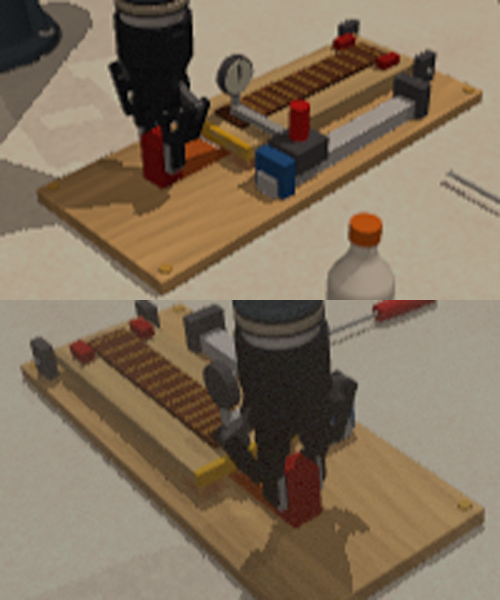

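Call:
drive_effector([
  {"jaw": 0.2},
  {"jaw": 0.2},
  {"jaw": 0.2},
  {"jaw": 0.2},
  {"jaw": 0.2},
])

```text
t: 14.75
tcp_pos: [0.4608, -0.0515, 0.0589]
tool_rot: [0.71, 0.704, 0.0, 0.001]
force: [1.2, -5.5, 4.0]
finger_gap: 0.366
gripper_force: 60.3
```

```bash
cp last_scene.npz x.npz; python3 - <<'E'
from h import *
d=snap('scene','s5.png'); o=cv2.cvtColor(cv2.imread('pics/scene3.png'),cv2.COLOR_BGR2RGB)
old=dict(d); q1=cv2.cvtColor(cv2.imread('pics/scene1.png'),cv2.COLOR_BGR2RGB)
# cradle top lift: depth-based top of cradle side strip x .5-.515 (plywood), y .03-.1
W=world(d);m=(W[...,0]>.497)&(W[...,0]<.512)&(d['range_z']>0)
for a in (.03,.06,.09,.12,.2,.25):
    k=m&(W[...,1]>a)&(W[...,1]<a+.03)&(W[...,2]>.04)&(W[...,2]<.06); print(a,k.sum(),np.median(W[...,2][k]).round(4))
s=sense();print(s['tcp_pos'],s['force'],abs(s['qd']).max(),s['gripper_force'])
E
```

```text
0.03 33 0.0479
0.06 9 0.0474
0.09 7 0.0474
0.12 18 0.0469
0.2 26 0.0456
0.25 40 0.0488
[ 0.460792   -0.05145673  0.05894552] [ 1.48858966 -5.85884296  4.07888096] 0.002707039761405756 60.32933056354523
```

```bash
python3 -c "
from station import manip, job, snapshot, sense
print(job.sign_off())"
```

```text
the job is handed in; nothing more can be done
None
```

The job is handed in at about 15 s of the 53 s, but sign-off returned no verdict. The carriage is against the blue stop, and the gripped wedge sits flat on the board with its tip about 76 mm under the cradle. The free edge is raised about 4 mm, and the arm was never moved near the glue bottle, tape roll or screwdriver.

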